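# Sweep loose bottle caps through the feeder gate

### The job

Three loose blue bottle caps lie on the dark steel deck of the cap feeder. With the fingertips, sweep them one at a time between the two orange gate posts into the narrow slot behind, so that all three end flat in single file, each wholly past the gate. Only push the caps along the deck: never pick one up or tip it over, and leave the amber vials, the bottle, the beaker and the jar standing where they are.

Things in the scene. Friction and masses are not known exactly. Their poses are not given: they have to be found in the camera images.
- gate (a point): middle of the feeder's gate, on the deck surface. +x runs through the gate straight into the slot, +y is to the left when looking along +x, z up; x, y in all these notes are in this frame (mm). Two orange gate posts (10 mm thick, 26 mm high) leave 52 mm clear between them at x = 0.
- feeder: cap feeder, fixed to the bench: flat dark steel deck 10 mm above the bench, level on into the slot. Origin under the gate at bench height, axes as the gate's. Open deck x -275 to 0, y -110 to 110, with a white rim 10 mm high. Two white funnel wings, 22 mm high, 6 mm thick, run from the posts back and outwards at 45 degrees to x = -82, y = +/-110.
- slot_end (a point): middle of the slot's closed end, on the deck surface, 146 mm past the gate. The slot is 52 mm wide, open above, with side walls and end wall 22 mm high and 6 mm thick; it holds three caps in a row (120 mm) with 26 mm to spare.
- cap_a: loose blue ribbed plastic bottle cap with a white disc on top, lying flat: 40 mm diameter, 18 mm high, about 13 g, alike with the other two. Origin at the centre of its underside, z axis up. It starts on the open deck, at x between -200 and -60 mm and within 70 mm of the centre line, clear of the other caps; it slides with ordinary friction and stops at once when not pushed.
- cap_b: loose blue ribbed plastic bottle cap with a white disc on top, lying flat: 40 mm diameter, 18 mm high, about 13 g, alike with the other two. Origin at the centre of its underside, z axis up. It starts on the open deck, at x between -200 and -60 mm and within 70 mm of the centre line, clear of the other caps; it slides with ordinary friction and stops at once when not pushed.
- cap_c: loose blue ribbed plastic bottle cap with a white disc on top, lying flat: 40 mm diameter, 18 mm high, about 13 g, alike with the other two. Origin at the centre of its underside, z axis up. It starts on the open deck, at x between -200 and -60 mm and within 70 mm of the centre line, clear of the other caps; it slides with ordinary friction and stops at once when not pushed.
- vial_1: amber glass vial with white cap, standing on the deck near its rear edge (x about -250 mm, y within 8 mm of the centre line); 22 mm diameter, 46 mm high, 30 g, loose. Origin at the centre of its underside. Leave alone.
- vial_2: vial like vial_1, standing on the deck in the corner outside the funnel wing on the +y side. Leave alone.
- vial_3: vial like vial_1, standing on the deck in the corner outside the funnel wing on the -y side. Leave alone.
- solvent: amber solvent bottle with blue cap, 70 mm diameter, 130 mm high, standing on the bench to the left of the feeder. Origin at the centre of its underside. Leave alone.
- beaker: glass beaker, 68 mm diameter, 70 mm high, standing on the bench to the right of the feeder. Origin at the centre of its underside. Leave alone.
- jar: glass jar with white lid, 60 mm diameter, 60 mm high, standing on the bench to the right of the feeder. Origin at the centre of its underside. Leave alone.
Not all that is in view belongs to the job. What is shaped like the cap_b but brown is not meant.

How it is judged:
By the outcome, as a careful person would: the job done as asked, in the order asked, and still so for the second after the job is handed in, with the robot touching nothing.
It also fails if it takes over 72 s, if anything falls off the work surface, if the arm or the gripper's body presses on something with over 40 N, if the wrist force passes 120 N, or if a joint passes its speed limit or range.

### The arm

A 6-joint arm with a two-finger parallel gripper is mounted at the origin on the work surface. World frame = base frame: x ahead of the robot, y to its left, z up, the work surface at z = 0. Lengths are in m, angles in rad, forces in N, time in s.
With the tool pointing down it reaches from about 0.425 to 0.95 m from the base axis. Payload 14.7 kg.
Tool frame: the origin (TCP) lies between the finger pads; the fingertips stand 8 mm ahead of it and the grasp point (between the pads) lies 11 mm behind it; z points along the fingers, x is the direction in which the jaws open and shut, and the axes are right-handed (so a half turn about z gives the same grasp; the last joint's range is limited). The gripper opens to 85 mm and grips with 20 to 120 N. Pads are 22 mm wide; open, the fingers measure 114 mm over their backs; the gripper's body (76 mm by 85 mm) begins 54 mm behind the grasp point. The pads swing forward as they close: fully open they stand 13 mm farther back than shut.
Start: joints at [-1.311, 0.48, 1.596, -0, 1.065, -0.047], TCP at [0.196, -0.62, 0.239] pointing down, gripper open.
Joint ranges: [-2.75, 2.75], [-0.82, 2.05], [0.23, 2.67], [-1.56, 4.7], [0.09, 2.69], [-2.92, 2.92]. Speed limits (rad/s): [1.89, 1.89, 2.39, 3.01, 3.01, 3.01].

### API

Orientations are given as a rotation vector (axis times angle).
In Python, from bench import manip gives the robot as it stands.
- The arm moves only by the tool carry_out, never from a script. Its arguments are lists of equal length, an entry for each row: "translation": the shift along the tool's x, y, z in units of 2 cm (1.0 is 2 cm), a list of three; "turn": the turn about the tool's z in units of 6 degrees (1.0 is 6 degrees); "jaw": the opening, from -1 (shut) to 1 (fully open). A call has 1 to 8 rows; each row shifts and turns the commanded pose from where the row before left it, along the tool's axes as they then stand; what a row does not reach is not made up. A row lasts 1/10 s, in which the tool goes at most 50 mm and 8.59 degrees, less where a joint would pass 70% of its speed; a pose out of reach is approached as far as the arm can. A call with a number of a shift or a turn outside -1 to 1 is refused whole. A call with a gripper value outside its range is refused whole. The fingers move at their own pace and stop on an object; "squeeze" is the grip in N (left out, the last holds). Time passes only in rows, so rows that do not move let the fingers close. It gives the time, the measured TCP pose, the force and the opening at its end, in the units of the state.
- manip.sense(): the state, without advancing time (a new reading comes with each control period).
- manip.camera(name): name is "side" or "top"; returns the picture (420x560x3 uint8, blue, green, red); there is no depth.
- manip.calibration(name): a dict with "fx", "fy", "cx", "cy" (pixels), "position" and "rotation" of the camera in the world. Camera axes: x right, y down, z forward; pixel columns grow to the right and rows downward; lengths in m; the calibration is good to about 2 mm. A picture is of the moment at which its call begins. calibration takes no time and is no camera call.
- manip.sign_off(): hands the job in, once; it reports no verdict.
The state is a dict: "t": time; "q": joint angles; "joint_vel": joint speeds; "effort": joint torques, N m; "tool_pos": TCP position; "tcp_rot": TCP orientation; "ft_force": force on the tool from outside, world axes, zero at the start; "wrist_torque": the same for the moment, N m; "grip_width": opening from 0.0 (shut) to 1.0 (fully open).
Only numpy, scipy, OpenCV 4.12 (cv2) and the standard library are available. Lean on these libraries where they do the work, as an engineer would, in place of code of your own. Each camera call takes 0.05 s, during which the arm holds its last target.

## Working session

There is one attempt and no reset: what is moved stays moved. The work goes in short steps, Python scripts to look and compute and a tool call to move; the robot and the scene stay as the last step left them, time stands still between calls to the robot, and variables do not carry over. Pictures are saved under pics/ and viewed, and the job is handed in when it is done.

Besides the shell and the picture viewer there is one more tool, called after ">>>" by a JSON object that holds its "api" and its "payload". carry_out: Moves the arm, as the interface text tells. Shifts and turns lie within -1 to 1; 1 stands for 2 cm of shift or 6 degrees of turn. Its arguments: {"type":"object","properties":{"translation":{"type":"array","items":{"type":"array","items":{"type":"number","minimum":-1,"maximum":1}}},"turn":{"type":"array","items":{"type":"number","minimum":-1,"maximum":1}},"jaw":{"type":"array","items":{"type":"number"}},"squeeze":{"type":"number"}},"required":["translation","turn","jaw"]}

```bash
mkdir -p pics; ls; python3 - <<'E'
from bench import manip
import cv2
s=manip.sense();print(s)
for n in("side","top"):
    cv2.imwrite(f"pics/{n}0.png",manip.camera(n));print(n,manip.calibration(n))
E
```

```text
pics
{'t': 0.0, 'q': array([-1.31056926e+00,  4.80869249e-01,  1.59686648e+00, -2.01254899e-05,
        1.06510244e+00, -4.65958488e-02]), 'joint_vel': array([ 0.00035958, -0.00204261, -0.00109092,  0.00049515,  0.00176144,
        0.00083892]), 'effort': array([-2.62332615e-03, -9.50644040e+01, -4.30187738e+01, -3.65624210e-04,
        1.22554330e-02,  3.01540331e-05]), 'tool_pos': array([ 0.19623289, -0.6192478 ,  0.23865086]), 'tcp_rot': array([-2.53420018e+00,  1.85542609e+00,  1.54001363e-03]), 'ft_force': array([-0.53507435,  0.37528237,  0.1056283 ]), 'wrist_torque': array([ 0.00577721, -0.01615807, -0.05836745]), 'grip_width': 1.0020914247512487}
side {'fx': 490.9747275146178, 'fy': 490.9747275146178, 'cx': 275.779707661278, 'cy': 206.45810887103147, 'position': array([0.46689466, 0.85022184, 0.84953981]), 'rotation': array([-0.14256544,  2.83735866, -1.20297894])}
top {'fx': 408.4209823982959, 'fy': 408.4209823982959, 'cx': 277.802551004791, 'cy': 207.86543860892743, 'position': array([0.50183868, 0.01925738, 1.05709129]), 'rotation': array([-2.17635906,  2.17864885, -0.09475165])}
```

View pics/top0.png

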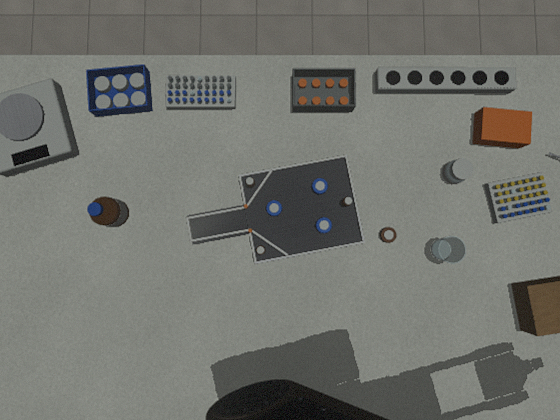

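View pics/side0.png

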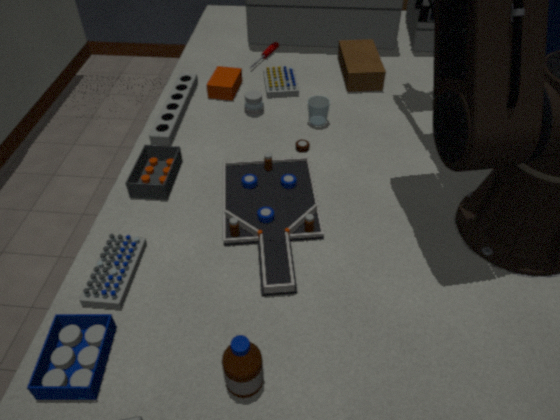

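Three blue caps with white discs are in the top view at about (274,208), (320,186) and (324,225). The brown-ringed look-alike at (388,235) is off the deck and is not one of them. The other blue items, the bottle cap (96,209) and the racks at top left, are not loose caps either. The slot runs to image left, roughly world +y.

```bash
cat > h.py <<'E'
import numpy as np, cv2
from scipy.spatial.transform import Rotation as R
from bench import manip
def ray(c,u,z):
    K=manip.calibration(c);Rm=R.from_rotvec(K['rotation']).as_matrix();p=np.array(K['position'])
    d=Rm@np.array([(u[0]-K['cx'])/K['fx'],(u[1]-K['cy'])/K['fy'],1]);return p+d*(z-p[2])/d[2]
def proj(c,P):
    K=manip.calibration(c);Rm=R.from_rotvec(K['rotation']).as_matrix();q=Rm.T@(np.array(P)-K['position'])
    return np.array([K['fx']*q[0]/q[2]+K['cx'],K['fy']*q[1]/q[2]+K['cy']])
def blobs(m,amin=3):
    n,l,s,c=cv2.connectedComponentsWithStats(m.astype(np.uint8))
    return [(c[i],s[i,4]) for i in range(1,n) if s[i,4]>=amin]
def masks(im):
    h=cv2.cvtColor(im,cv2.COLOR_BGR2HSV);H,S,V=[h[...,i].astype(int) for i in range(3)]
    return dict(blue=(H>100)&(H<130)&(S>110)&(V>60),orange=(H>2)&(H<18)&(S>140)&(V>90))
E
python3 - <<'E'
from h import *
for n,(x0,y0,x1,y1) in dict(top=(170,140,410,280),side=(200,130,340,310)).items():
    im=cv2.imread(f"pics/{n}0.png");m=masks(im)
    for k in m:
        mm=np.zeros_like(m[k]);mm[y0:y1,x0:x1]=m[k][y0:y1,x0:x1]
        for c,a in blobs(mm): print(n,k,c.round(1),a,ray(n,c,0.02 if k=='blue' else .03)[:2].round(4))
    cr=im[y0:y1,x0:x1];cv2.imwrite(f"pics/{n}crop.png",cv2.resize(cr,None,fx=3.3,fy=3.3,interpolation=cv2.INTER_CUBIC)[:600,:800])
E
```

```text
top blue [319.4 185.6] 118 [ 0.6489 -0.0879]
top blue [273.5 207.8] 116 [0.5918 0.0296]
top blue [323.3 224.8] 120 [ 0.5483 -0.0969]
top orange [245.2 205.5] 8 [0.5969 0.1008]
top orange [250. 230.] 9 [0.5351 0.0885]
side blue [248.8 178.9] 82 [ 0.6524 -0.0982]
side blue [288.3 178.9] 78 [ 0.5507 -0.1073]
side blue [265.  212.3] 100 [0.5956 0.02  ]
side orange [286.7 229.1] 9 [0.5378 0.0798]
side orange [259.3 231.1] 9 [0.5994 0.0918]
```

View pics/topcrop.png

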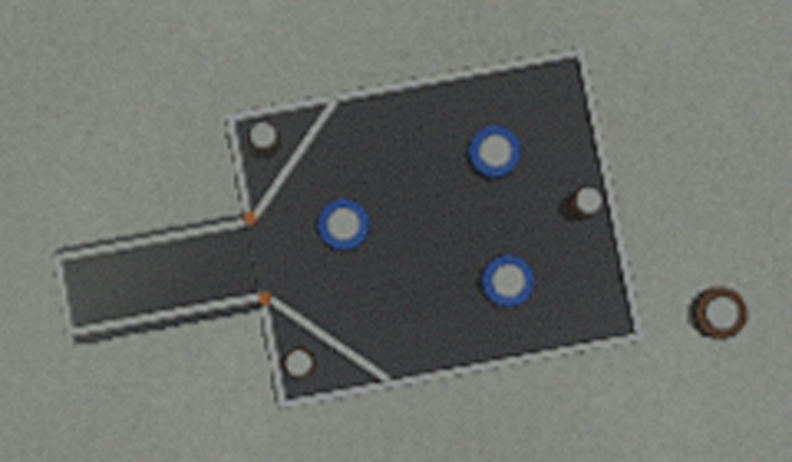

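View pics/sidecrop.png

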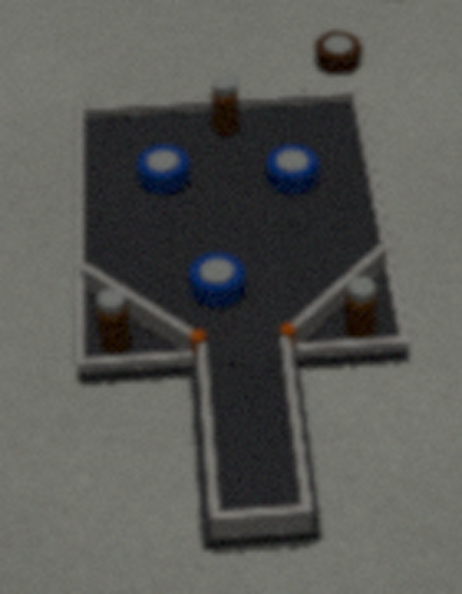

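```bash
cat >> h.py <<'E'
def discs(n,im):
    # white discs inside the blue rings, at cap-top height 0.028
    x0,y0,x1,y1=dict(top=(170,140,380,280),side=(200,150,340,310))[n]
    b=np.zeros(im.shape[:2],np.uint8);b[y0:y1,x0:x1]=masks(im)['blue'][y0:y1,x0:x1]
    cs,h=cv2.findContours(b,cv2.RETR_CCOMP,cv2.CHAIN_APPROX_NONE);out=[]
    for i,c in enumerate(cs):
        if h[0][i][3]>=0 and cv2.contourArea(c)>15:
            M=cv2.moments(c);out.append(ray(n,(M['m10']/M['m00'],M['m01']/M['m00']),.028)[:2])
    return out
E
python3 - <<'E'
from h import *
for n in("top","side"):
    im=cv2.imread(f"pics/{n}0.png")
    print(n,'discs',np.round(discs(n,im),4))
im=cv2.imread("pics/top0.png")
A,B=[ray("top",p,.036)[:2] for p in((245.2,205.5),(250,230))]; print('top posts',A,B,np.linalg.norm(A-B),(A+B)/2)
A,B=[ray("side",p,.034)[:2] for p in((259.3,231.1),(286.7,229.1))];print('side posts',A,B,np.linalg.norm(A-B),(A+B)/2)
# dark deck mask
g=cv2.GaussianBlur(cv2.cvtColor(im,cv2.COLOR_BGR2GRAY),(3,3),0)
m=np.zeros_like(g);m[140:280,180:375]=(g[140:280,180:375]<85)
m=cv2.morphologyEx(m,cv2.MORPH_OPEN,np.ones((5,5)))
c=max(cv2.findContours(m,cv2.RETR_EXTERNAL,cv2.CHAIN_APPROX_NONE)[0],key=cv2.contourArea)
print(cv2.contourArea(c), cv2.approxPolyDP(c,3,True)[:,0].tolist())
# corners from 3.3x crop
for p in((578,57),(634,336),(284,402),(233,120),(60,256),(76,333)):
    q=(170+p[0]/3.3,140+p[1]/3.3);print(q,ray("top",q,.02 if p[0]>200 else .032)[:2].round(4))
for p in ((588,200),):
    q=(170+p[0]/3.3,140+p[1]/3.3);print('vial1',ray("top",q,.056)[:2])
E
```

```text
top discs [[ 0.5485 -0.097 ]
 [ 0.5918  0.029 ]
 [ 0.6482 -0.0879]]
side discs [[ 0.5937  0.0254]
 [ 0.5504 -0.1014]
 [ 0.6512 -0.0919]]
top posts [0.59632624 0.10046983] [0.53486138 0.0881244 ] 0.06269241454513207 [0.56559381 0.09429711]
side posts [0.59882128 0.09544864] [0.53733439 0.0834889 ] 0.06263922872070357 [0.56807783 0.08946877]
8879.0 [[345, 159], [273, 171], [246, 208], [190, 219], [193, 237], [251, 228], [288, 253], [360, 240], [354, 204], [344, 202], [346, 196], [351, 196]]
(345.1515151515151, 157.27272727272728) [ 0.7223 -0.1551]
(362.1212121212121, 241.8181818181818) [ 0.5052 -0.1947]
(256.06060606060606, 261.8181818181818) [0.4553 0.0735]
(240.60606060606062, 176.36363636363637) [0.6729 0.114 ]
(188.1818181818182, 217.57575757575756) [0.5664 0.2439]
(193.03030303030303, 240.90909090909093) [0.5079 0.2308]
vial1 [ 0.60632681 -0.15482003]
```

```bash
cat >> h.py <<'E'
G=np.array([.5668,.0918]); ang=np.deg2rad(100.5)
def EX(a=0): return np.array([np.cos(ang+a),np.sin(ang+a)])
def f2w(p): return G+p[0]*EX()+p[1]*EX(np.pi/2)
def w2f(p): d=np.array(p[:2])-G; return np.array([d@EX(),d@EX(np.pi/2)])
def plan(fx,fy,yawdeg,z,sign=1):
    """feeder mm target; pushing dir = sign*tool y at yawdeg. Prints deltas in tool axes (units 2cm/6deg) from present pose"""
    s=manip.sense();M=R.from_rotvec(s['tcp_rot']).as_matrix();p=s['tool_pos']
    T=np.array([*f2w([fx/1000,fy/1000]),z]);d=M.T@(T-p)/.02
    ty=M[:2,1]*sign;want=EX(np.deg2rad(yawdeg))
    e=np.arctan2(ty[0]*want[1]-ty[1]*want[0],ty@want)
    print('t',round(s['t'],2),'pos_f',(w2f(p)*1000).round(1),'z',p[2].round(4),'yaw_f',round(yawdeg-np.degrees(e),1),
      'F',s['ft_force'].round(1),'gw',round(s['grip_width'],3))
    print('delta tool units',d.round(2),'turn units (about tool z)',round(-np.degrees(e)/6,2),'q6',s['q'][5].round(2),'tilt',M[2,2].round(4))
E
python3 - <<'E'
from h import *
s=manip.sense();print(R.from_rotvec(s['tcp_rot']).as_matrix().round(3))
for sg in(1,-1): plan(-115,-10,5,.10,sg)
E
```

```text
[[ 0.302 -0.953 -0.   ]
 [-0.953 -0.302  0.001]
 [-0.001 -0.    -1.   ]]
t 0.1 pos_f [-631.7  494. ] z 0.2388 yaw_f 97.1 F [ 0.2 -0.5 -0.1] gw 0.999
delta tool units [-22.52 -28.19   6.96] turn units (about tool z) 15.35 q6 -0.05 tilt -1.0
t 0.1 pos_f [-631.7  494. ] z 0.2388 yaw_f -82.9 F [ 0.2 -0.5 -0.1] gw 0.999
delta tool units [-22.52 -28.19   6.96] turn units (about tool z) -14.65 q6 -0.05 tilt -1.0
```

>>> {"api": "carry_out", "payload": {"translation": [[-0.62,-0.78,0],[-0.53,-0.85,0],[-0.44,-0.9,0],[-0.35,-0.94,0],[-0.25,-0.97,0],[-0.15,-0.99,0],[-0.05,-1,0],[0.06,-1,0]], "turn": [-1,-1,-1,-1,-1,-1,-1,-1], "jaw": [-0.7,-0.7,-0.7,-0.7,-0.7,-0.7,-0.7,-0.7], "squeeze": 30}}

```text
t: 0.9
tool_pos: [0.2862, -0.4859, 0.239]
tcp_rot: [-3.071, 0.658, 0.001]
ft_force: [0.1, -0.9, -0.5]
grip_width: 0.148
```

```bash
python3 -c "
from h import *
plan(-115,-10,8,.10,-1)"
```

```text
t 0.9 pos_f [-516.9  381.2] z 0.239 yaw_f -34.7 F [ 0.1 -0.9 -0.5] gw 0.148
delta tool units [  4.66 -27.65   6.96] turn units (about tool z) -7.11 q6 -0.67 tilt -1.0
```

>>> {"api": "carry_out", "payload": {"translation": [[0.2,-1,0],[0.33,-0.95,0],[0.42,-0.9,0],[0.51,-0.86,0],[0.6,-0.8,0],[0.68,-0.73,0],[0.75,-0.65,0],[1,-0.8,0]], "turn": [-1,-1,-1,-1,-1,-1,-1,0], "jaw": [-0.7,-0.7,-0.7,-0.7,-0.7,-0.7,-0.7,-0.7]}}

```text
t: 1.7
tool_pos: [0.385, -0.3534, 0.2391]
tcp_rot: [-3.104, -0.486, 0.0]
ft_force: [0.1, -0.8, 0.5]
grip_width: 0.15
```

```bash
python3 -c "
from h import *
plan(-115,-10,8,.10,-1)"
```

```text
t 1.7 pos_f [-404.6  259.9] z 0.2391 yaw_f 7.3 F [ 0.1 -0.8  0.5] gw 0.15
delta tool units [ 15.22 -12.65   6.95] turn units (about tool z) -0.12 q6 -1.11 tilt -1.0
```

>>> {"api": "carry_out", "payload": {"translation": [[1,-0.83,0],[1,-0.83,0],[1,-0.83,0],[1,-0.83,0.3],[1,-0.83,0.4],[1,-0.83,0.4],[1,-0.83,0.5],[1,-0.83,0.5]], "turn": [0,0,0,0,0,0,0,0], "jaw": [-0.7,-0.7,-0.7,-0.7,-0.7,-0.7,-0.7,-0.7]}}

```text
t: 2.5
tool_pos: [0.4975, -0.1779, 0.1968]
tcp_rot: [-3.105, -0.48, 0.0]
ft_force: [-0.3, -0.3, -0.4]
grip_width: 0.15
```

>>> {"api": "carry_out", "payload": {"translation": [[1,-0.83,0.5],[1,-0.83,0.6],[1,-0.83,0.7],[1,-0.83,0.8],[1,-0.83,0.8],[1,-0.83,0.8],[1,-0.83,0.6],[0.2,0,0]], "turn": [0,0,0,0,0,0,0,0], "jaw": [-0.7,-0.7,-0.7,-0.7,-0.7,-0.7,-0.7,-0.7]}}

```text
t: 3.3
tool_pos: [0.5995, -0.0224, 0.0994]
tcp_rot: [-3.103, -0.483, 0.003]
ft_force: [0.3, -1.4, 0.3]
grip_width: 0.147
```

```bash
python3 -c "
from h import *
plan(-110,-14,8,.06,-1)
for n in('top','side'):
    im=manip.camera(n);cv2.imwrite(f'pics/{n}1.png',im)
    x0,y0,x1,y1=dict(top=(170,140,410,280),side=(200,130,340,310))[n]
    cv2.imwrite(f'pics/{n}1c.png',cv2.resize(im[y0:y1,x0:x1],None,fx=3.3,fy=3.3,interpolation=cv2.INTER_CUBIC))
    P=manip.sense()['tool_pos'];print(n,proj(n,P+[0,0,-.008]),x0,y0)"
```

```text
t 3.3 pos_f [-118.2  -11.3] z 0.0994 yaw_f 7.2 F [ 0.3 -1.4  0.3] gw 0.147
delta tool units [ 0.19 -0.39  1.97] turn units (about tool z) -0.14 q6 -0.4 tilt -1.0
top [295.48882106 201.79495056] 170 140
side [264.67341334 177.24130392] 200 130
```

View pics/side1c.png

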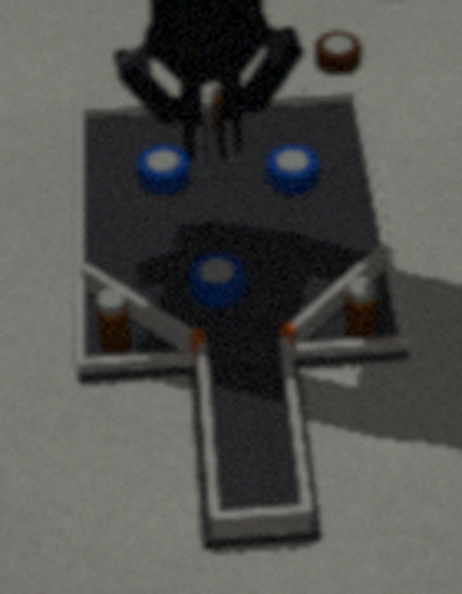

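View pics/top1c.png

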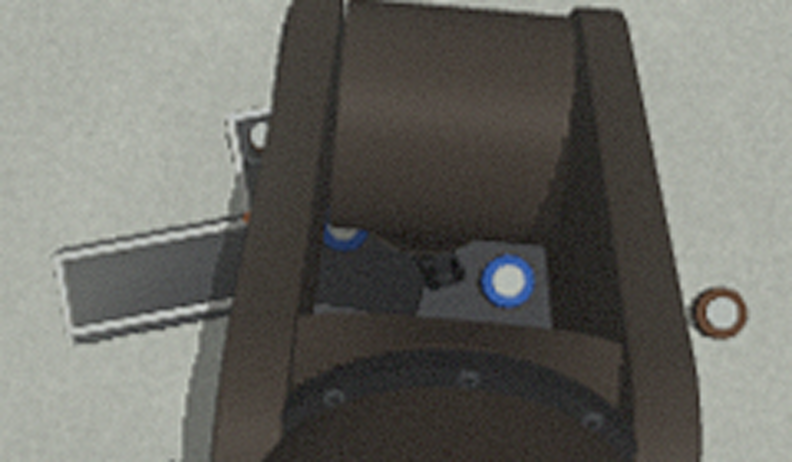

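```bash
python3 -c "
from h import *
im=cv2.imread('pics/side1.png');c=im[150:190,245:290]
c=cv2.convertScaleAbs(c,alpha=2.2);c=cv2.resize(c,None,fx=14,fy=14,interpolation=cv2.INTER_CUBIC)
cv2.circle(c,(int((264.67-245+.5)*14),int((177.24-150+.5)*14)),4,(0,0,255),-1);cv2.imwrite('pics/z1.png',c)
im=cv2.imread('pics/top1.png');c=im[205:240,285:330]
c=cv2.convertScaleAbs(c,alpha=2.5);c=cv2.resize(c,None,fx=14,fy=14,interpolation=cv2.INTER_CUBIC);cv2.imwrite('pics/z2.png',c)"
```

```text
(no output)
```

View pics/z1.png

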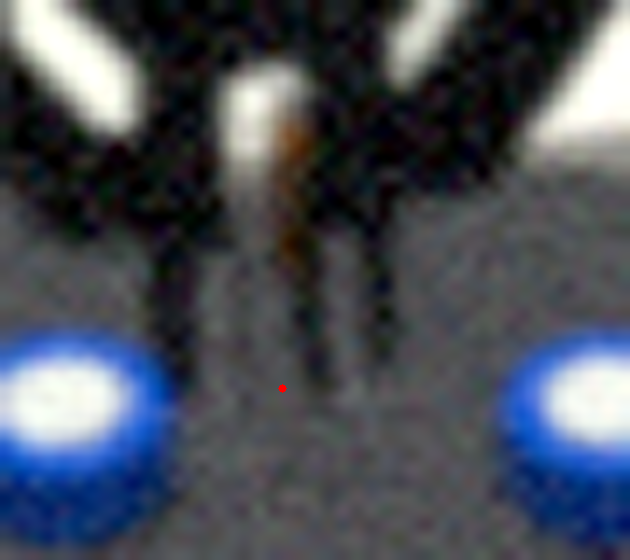

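Side close-up: the fingertips show about 1.7 mm right in world x, and a few mm in y, of where the side calibration predicts. That matches the side camera's bias against the top camera, so I'll use top-camera coordinates.

```bash
sed -i 's/^G=.*;/G=np.array([.5658,.0940]);/' h.py; python3 -c "
from h import *
for p in ([.5918,.029],[.6482,-.0879],[.5485,-.097]): print(w2f(p)*1000)
plan(-107,-23,14,.0225,-1)"
```

```text
[-68.64969265 -13.71931844]
[-193.87027499  -47.8715623 ]
[-184.64901275   51.81729527]
t 3.4 pos_f [-122.4  -11.6] z 0.1009 yaw_f 7.2 F [ 0.1 -0.9 -0.9] gw 0.148
delta tool units [ 0.67 -0.69  3.92] turn units (about tool z) -1.14 q6 -0.4 tilt -1.0
```

>>> {"api": "carry_out", "payload": {"translation": [[0.6,-0.6,0.4],[0,0,0.6],[0,0,0.8],[0,0,0.8],[0,0,0.6],[0,0,0.5],[0,0,0.2],[0,0,0]], "turn": [-0.6,-0.6,0,0,0,0,0,0], "jaw": [-0.7,-0.7,-0.7,-0.7,-0.7,-0.7,-0.7,-0.7]}}

```text
t: 4.2
tool_pos: [0.6069, -0.0098, 0.023]
tcp_rot: [-3.068, -0.674, 0.001]
ft_force: [0.3, -0.7, -0.2]
grip_width: 0.15
```

```bash
cat > look.py <<'E'
from h import *
import sys
im=manip.camera('side');t=sys.argv[1]
c=im[130:310,200:340];c=cv2.convertScaleAbs(c,alpha=1.5)
cv2.imwrite(f'pics/s{t}.png',cv2.resize(c,None,fx=3.3,fy=3.3,interpolation=cv2.INTER_CUBIC))
E
python3 -c "
from h import *
plan(-46,-8,14,.022,-1)"; python3 look.py 2
```

```text
t 4.2 pos_f [-109.6  -21.5] z 0.023 yaw_f 14.3 F [ 0.3 -0.7 -0.2] gw 0.15
delta tool units [ 0.13 -3.25  0.05] turn units (about tool z) 0.04 q6 -0.5 tilt -1.0
```

View pics/s2.png

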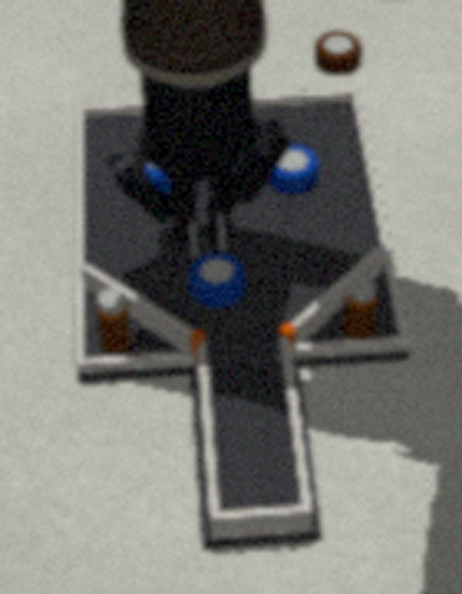

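The fingers are lowered squarely behind cap A at (216,280) in the crop. The other two caps are clear of the fingers.

>>> {"api": "carry_out", "payload": {"translation": [[0,-0.4,0],[0,-0.4,0],[0,-0.4,0],[0.05,-0.4,0],[0.05,-0.4,0],[0,-0.4,0],[0,-0.4,0],[0,0,0]], "turn": [0,0,0,0,0,0,0,0], "jaw": [-0.7,-0.7,-0.7,-0.7,-0.7,-0.7,-0.7,-0.7]}}

```text
t: 5.05
tool_pos: [0.5848, 0.0431, 0.0232]
tcp_rot: [-3.068, -0.675, 0.001]
ft_force: [-0.5, -0.3, 0.9]
grip_width: 0.149
```

```bash
python3 -c "
from h import *
plan(-30,0,0,.022,-1)"; python3 look.py 3
```

```text
t 5.05 pos_f [-53.5  -9.4] z 0.0232 yaw_f 14.3 F [-0.5 -0.3  0.9] gw 0.149
delta tool units [-0.17 -1.26  0.06] turn units (about tool z) 2.39 q6 -0.41 tilt -1.0
```

View pics/s3.png

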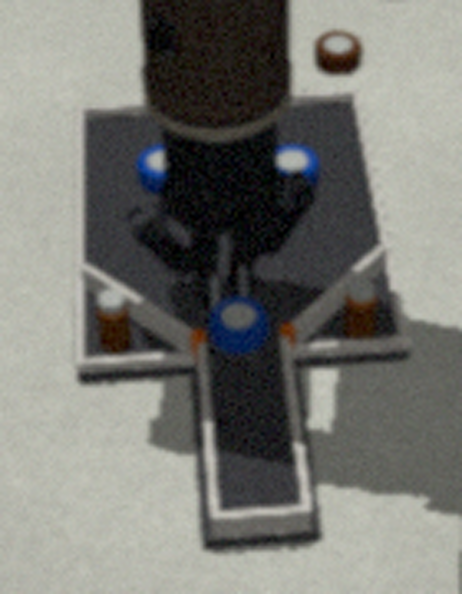

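>>> {"api": "carry_out", "payload": {"translation": [[-0.12,-0.15,0],[-0.12,-0.2,0],[-0.1,-0.3,0],[-0.06,-0.3,0],[0,-0.3,0],[0,0,0]], "turn": [0.7,0.7,0.6,0.4,0,0], "jaw": [-0.7,-0.7,-0.7,-0.7,-0.7,-0.7]}}

```text
t: 5.7
tool_pos: [0.5713, 0.0638, 0.0233]
tcp_rot: [-3.128, -0.287, -0.0]
ft_force: [-0.4, -0.7, 0.1]
grip_width: 0.148
```

```bash
python3 -c "
from h import *
plan(25,0,0,.022,-1)"; python3 look.py 4
```

```text
t 5.7 pos_f [-30.7   0.1] z 0.0233 yaw_f -0.0 F [-0.4 -0.7  0.1] gw 0.148
delta tool units [ 0.   -2.79  0.07] turn units (about tool z) -0.0 q6 -0.12 tilt -1.0
```

View pics/s4.png

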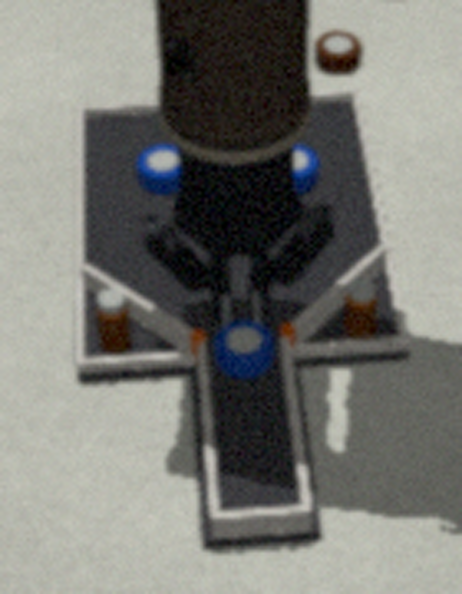

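Cap A sits centred between the orange posts at (243,350), with the fingers square behind it.

>>> {"api": "carry_out", "payload": {"translation": [[0,-0.35,0],[0,-0.35,0],[0,-0.35,0],[0,-0.35,0]], "turn": [0,0,0,0], "jaw": [-0.7,-0.7,-0.7,-0.7]}}

```text
t: 6.15
tool_pos: [0.5661, 0.0917, 0.0233]
tcp_rot: [-3.129, -0.285, -0.0]
ft_force: [-0.2, 0.1, -0.2]
grip_width: 0.149
```

>>> {"api": "carry_out", "payload": {"translation": [[0,-0.35,0],[0,-0.35,0],[0,-0.35,0],[0,-0.35,0],[0,0,0]], "turn": [0,0,0,0,0], "jaw": [-0.7,-0.7,-0.7,-0.7,-0.7]}}

```text
t: 6.65
tool_pos: [0.561, 0.1194, 0.0233]
tcp_rot: [-3.129, -0.285, 0.0]
ft_force: [-0.0, -0.3, -0.1]
grip_width: 0.15
```

```bash
python3 -c "
from h import *
plan(25,0,0,.022,-1)"; python3 look.py 5
```

```text
t 6.65 pos_f [25.9  0.1] z 0.0233 yaw_f -0.1 F [-0.  -0.3 -0.1] gw 0.15
delta tool units [0.01 0.04 0.07] turn units (about tool z) -0.01 q6 -0.03 tilt -1.0
```

View pics/s5.png

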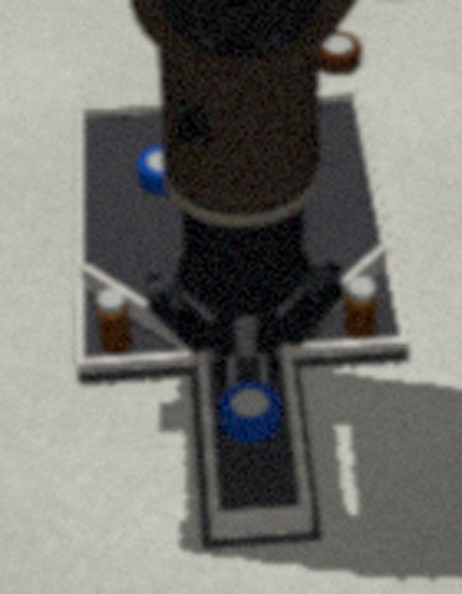

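Cap A is well inside the slot at (250,410), pushed with no side force. Now I back off, lift, and go for the cap at feeder (-194,-48).

>>> {"api": "carry_out", "payload": {"translation": [[0,0.6,0],[0,0.8,0],[0,0.8,-0.6],[0,1,-1],[0,1,-1],[0,1,-1],[0.5,1,-0.3],[0.5,1,0]], "turn": [0,0,0,0,0,0,0,0], "jaw": [-0.7,-0.7,-0.7,-0.7,-0.7,-0.7,-0.7,-0.7]}}

```text
t: 7.5
tool_pos: [0.6079, -0.0223, 0.1038]
tcp_rot: [3.128, 0.282, 0.004]
ft_force: [0.3, 0.6, -0.2]
grip_width: 0.151
```

```bash
python3 -c "
from h import *
plan(-230,-42,-10,.022,-1)"
```

```text
t 7.5 pos_f [-122.1  -20.2] z 0.1038 yaw_f -0.2 F [ 0.3  0.6 -0.2] gw 0.151
delta tool units [1.1  5.39 4.1 ] turn units (about tool z) 1.63 q6 -0.27 tilt -1.0
```

>>> {"api": "carry_out", "payload": {"translation": [[0,0,0],[0,0,0],[0.4,1,0],[0.4,1,0],[0.4,1,0],[0.4,1,0],[0.4,1,0],[0,0,0]], "turn": [0.8,0.8,0,0,0,0,0,0], "jaw": [-0.7,-0.7,-0.7,-0.7,-0.7,-0.7,-0.7,-0.7]}}

```text
t: 8.3
tool_pos: [0.6495, -0.1225, 0.1015]
tcp_rot: [3.141, 0.018, 0.002]
ft_force: [0.3, -0.2, 0.8]
grip_width: 0.149
```

```bash
python3 -c "
from h import *
plan(-230,-42,-10,.022,-1)
im=manip.camera('top');print(np.round(discs('top',im),4));cv2.imwrite('pics/t6.png',im)"; python3 look.py 6
```

```text
t 8.3 pos_f [-228.1  -42.8] z 0.1015 yaw_f -9.9 F [ 0.3 -0.2  0.8] gw 0.149
delta tool units [-0.03  0.1   3.98] turn units (about tool z) 0.02 q6 -0.24 tilt -1.0
[[0.5544 0.1508]]
```

View pics/s6.png

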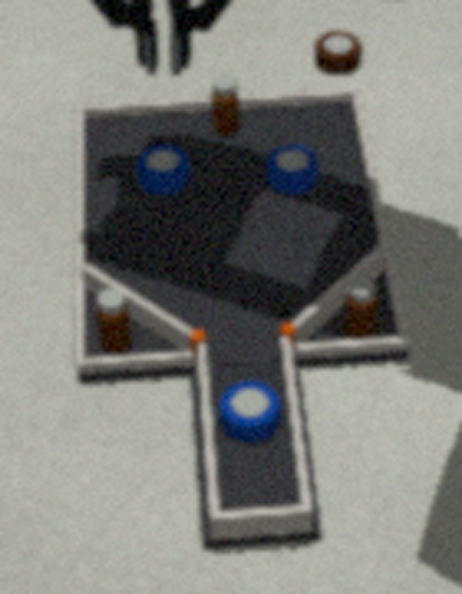

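View pics/t6.png

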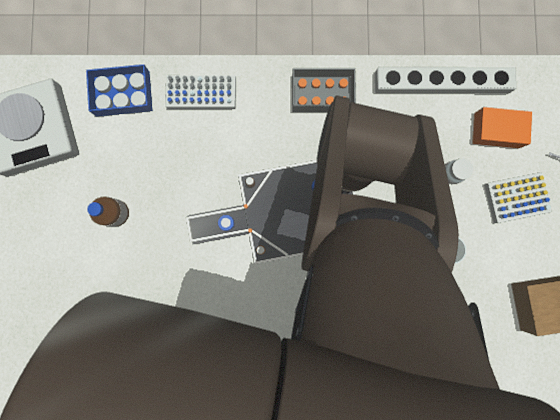

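Cap A shows in the top view at (226,223), measured at feeder (58,0), which matches the tool position. The fingers are hovering behind cap B, to the left of vial 1 in the image. Now I lower.

>>> {"api": "carry_out", "payload": {"translation": [[0,0.15,0.5],[0,0,0.8],[0,0,0.8],[0,0,0.7],[0,0,0.6],[0,0,0.5],[0,0,0]], "turn": [0,0,0,0,0,0,0], "jaw": [-0.7,-0.7,-0.7,-0.7,-0.7,-0.7,-0.7]}}

```text
t: 9.1
tool_pos: [0.6472, -0.1217, 0.0215]
tcp_rot: [-3.141, -0.022, 0.004]
ft_force: [0.1, -0.9, 0.5]
grip_width: 0.147
```

```bash
python3 -c "
from h import *
plan(-180,-52,-10,.022,-1)"; python3 look.py 7
```

```text
t 9.1 pos_f [-226.9  -40.8] z 0.0215 yaw_f -9.7 F [ 0.1 -0.9  0.5] gw 0.147
delta tool units [ 0.16 -2.41 -0.02] turn units (about tool z) 0.05 q6 -0.25 tilt -1.0
```

View pics/s7.png

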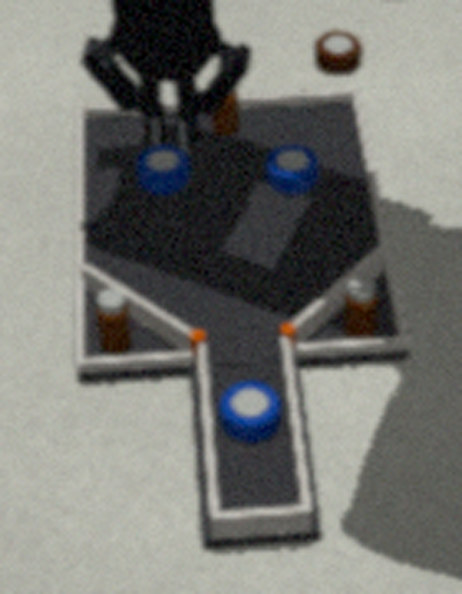

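The fingers are down behind cap B at (163,170) and no force shows. Vial 1 at (226,110) is still upright, so I push ahead.

>>> {"api": "carry_out", "payload": {"translation": [[0.1,-0.2,0],[0.1,-0.3,0],[0,-0.4,0],[0,-0.4,0],[0,-0.4,0],[0,-0.4,0],[0,-0.3,0],[0,0,0]], "turn": [0,0,0,0,0,0,0,0], "jaw": [-0.7,-0.7,-0.7,-0.7,-0.7,-0.7,-0.7,-0.7]}}

```text
t: 9.95
tool_pos: [0.6514, -0.073, 0.0233]
tcp_rot: [-3.141, -0.023, 0.0]
ft_force: [-0.1, 0.3, -0.3]
grip_width: 0.149
```

```bash
python3 look.py 8; python3 -c "
from h import *
plan(-180,-52,-10,.022,-1)
im=manip.camera('side')
for p in discs('side',im): print((w2f(np.array(p)+[-.0025,.0042])*1000).round(1))
"
```

```text
t 10.0 pos_f [-180.3  -53.7] z 0.0233 yaw_f -9.7 F [ 0.3  0.  -1.5] gw 0.151
delta tool units [-0.09  0.    0.06] turn units (about tool z) 0.05 q6 -0.17 tilt -1.0
[58.8  1. ]
[-184.7   52.4]
```

View pics/s8.png

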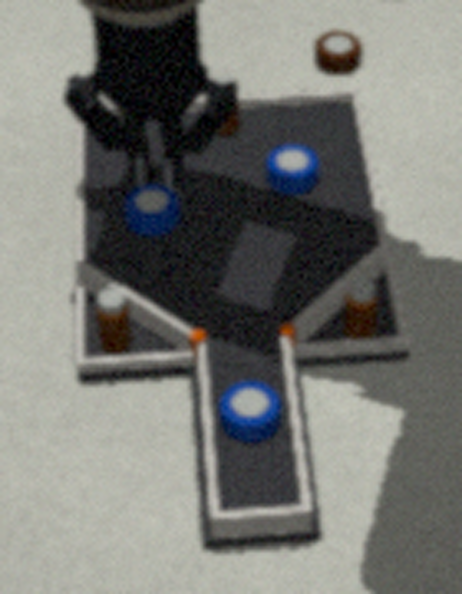

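Cap B has moved ahead to (152,210) and vial 1 still stands. I back off, turn to about 29 degrees and come in behind the cap again.

>>> {"api": "carry_out", "payload": {"translation": [[0,0.5,0],[0,0.5,0],[0.5,0,0],[0.4,0,0],[0,0,0],[0,0,0],[0,0,0],[0,0,0]], "turn": [0,0,-0.5,-1,-1,-1,-1,-1], "jaw": [-0.7,-0.7,-0.7,-0.7,-0.7,-0.7,-0.7,-0.7]}}

```text
t: 10.85
tool_pos: [0.6698, -0.0947, 0.0233]
tcp_rot: [3.004, 0.918, 0.0]
ft_force: [0.4, -0.5, -0.2]
grip_width: 0.15
```

```bash
python3 -c "
from h import *
plan(-182,-76,29,.0225,-1)
im=manip.camera('side')
for p in discs('side',im): print((w2f(np.array(p)+[-.0025,.0042])*1000).round(1))
"; python3 look.py 9
```

```text
t 10.85 pos_f [-204.5  -67.8] z 0.0233 yaw_f 23.5 F [ 0.4 -0.5 -0.2] gw 0.15
delta tool units [ 0.82 -0.87  0.04] turn units (about tool z) -0.92 q6 -0.78 tilt -1.0
[59.1  0.9]
```

View pics/s9.png

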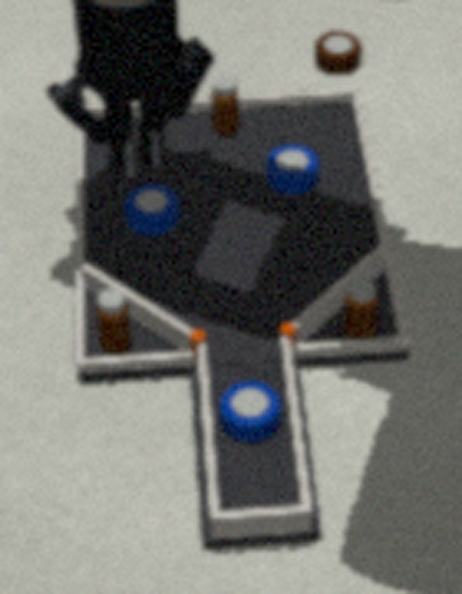

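>>> {"api": "carry_out", "payload": {"translation": [[0.4,-0.1,0],[0.4,-0.2,0],[0,0,0]], "turn": [-0.5,-0.4,0], "jaw": [-0.7,-0.7,-0.7]}}

```text
t: 11.25
tool_pos: [0.6799, -0.0787, 0.0233]
tcp_rot: [2.96, 1.053, 0.001]
ft_force: [-0.1, -0.2, 0.4]
grip_width: 0.151
```

```bash
python3 -c "
from h import *
plan(-182,-76,29,.0225,-1)
for q in((151,200),(291,159)):
  p=ray('side',(200+q[0]/3.3,130+q[1]/3.3),.028)[:2]+[-.0025,.0042];print(w2f(p)*1000)
"; python3 look.py 10
```

```text
t 11.25 pos_f [-190.6  -80.7] z 0.0233 yaw_f 28.7 F [-0.1 -0.2  0.4] gw 0.151
delta tool units [ 0.   -0.49  0.04] turn units (about tool z) -0.06 q6 -0.84 tilt -1.0
[-146.93884654  -57.48939632]
[-184.19851986   52.36582166]
```

View pics/s10.png

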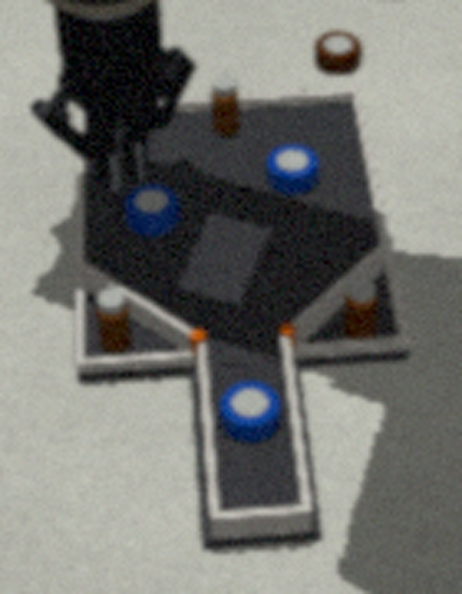

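>>> {"api": "carry_out", "payload": {"translation": [[0,-0.4,0],[0,-0.4,0],[0,-0.4,0],[0,-0.45,0],[0,-0.45,0],[0,-0.45,0],[0,-0.45,0],[0,-0.4,0]], "turn": [0,0,0,0,0,0,0,0], "jaw": [-0.7,-0.7,-0.7,-0.7,-0.7,-0.7,-0.7,-0.7]}}

```text
t: 12.1
tool_pos: [0.6358, -0.0258, 0.0233]
tcp_rot: [-2.96, -1.054, 0.0]
ft_force: [0.6, 0.1, 0.3]
grip_width: 0.151
```

```bash
python3 -c "
from h import *
plan(-69,-14,29,.0225,-1)
"; python3 look.py 11
```

```text
t 12.1 pos_f [-130.5  -47. ] z 0.0233 yaw_f 28.7 F [0.6 0.1 0.3] gw 0.151
delta tool units [ 0.03 -3.49  0.04] turn units (about tool z) -0.05 q6 -0.77 tilt -1.0
```

View pics/s11.png

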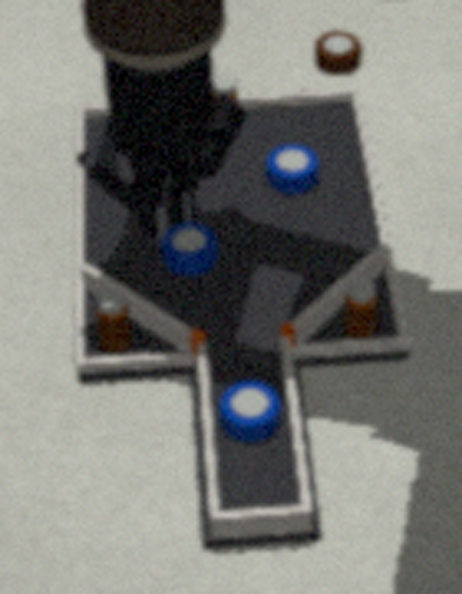

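Cap B is centred in the finger cup at (190,250). I keep pushing along this line.

>>> {"api": "carry_out", "payload": {"translation": [[0,-0.4,0],[0,-0.45,0],[0,-0.45,0],[0,-0.45,0],[0,-0.45,0],[0,-0.45,0],[0,-0.4,0],[0,-0.3,0]], "turn": [0,0,0,0,0,0,0,0], "jaw": [-0.7,-0.7,-0.7,-0.7,-0.7,-0.7,-0.7,-0.7]}}

```text
t: 12.95
tool_pos: [0.5935, 0.0261, 0.0233]
tcp_rot: [-2.96, -1.054, 0.0]
ft_force: [0.4, -0.3, -0.4]
grip_width: 0.149
```

```bash
python3 -c "
from h import *
plan(-69,0,0,.0225,-1)
im=manip.camera('side')
for p in discs('side',im): print((w2f(np.array(p)+[-.0025,.0042])*1000).round(1))
"; python3 look.py 12
```

```text
t 12.95 pos_f [-71.8 -14.8] z 0.0233 yaw_f 28.7 F [ 0.4 -0.3 -0.4] gw 0.149
delta tool units [-0.58 -0.48  0.04] turn units (about tool z) 4.78 q6 -0.69 tilt -1.0
```

View pics/s12.png

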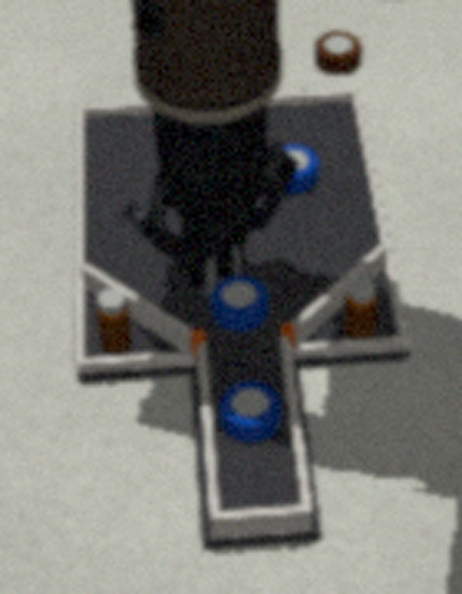

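Cap B is just before the gate at (239,300), on the centre line. I back off slightly, square up and push it through.

>>> {"api": "carry_out", "payload": {"translation": [[0,0.4,0],[0,0.4,0],[-0.2,0,0],[-0.25,0,0],[-0.25,0,0],[-0.25,0,0],[-0.2,0,0],[0,0,0]], "turn": [0,0,0.9,1,1,1,0.88,0], "jaw": [-0.7,-0.7,-0.7,-0.7,-0.7,-0.7,-0.7,-0.7]}}

```text
t: 13.85
tool_pos: [0.5842, 0.0015, 0.0233]
tcp_rot: [3.129, 0.283, -0.0]
ft_force: [-0.2, 0.1, -0.4]
grip_width: 0.148
```

```bash
python3 -c "
from h import *
plan(26,0,0,.0233,-1)
"; python3 look.py 13
```

```text
t 13.85 pos_f [-94.3  -1.3] z 0.0233 yaw_f -0.2 F [-0.2  0.1 -0.4] gw 0.148
delta tool units [-0.08 -6.01 -0.  ] turn units (about tool z) -0.03 q6 -0.23 tilt -1.0
```

View pics/s13.png

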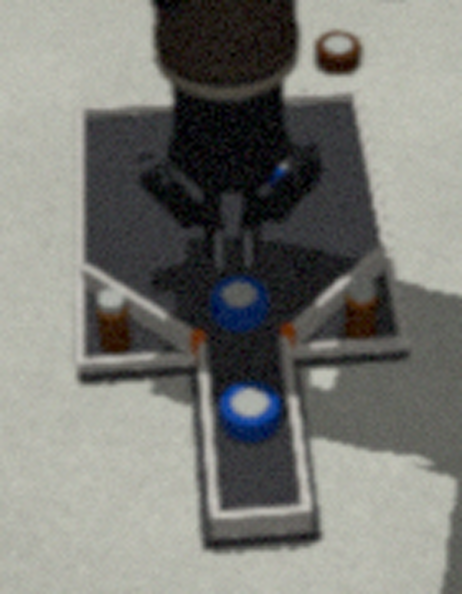

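>>> {"api": "carry_out", "payload": {"translation": [[-0.06,-0.4,0],[0,-0.45,0],[0,-0.45,0],[0,-0.45,0],[0,-0.4,0],[0,-0.4,0],[0,-0.4,0],[0,-0.4,0]], "turn": [0,0,0,0,0,0,0,0], "jaw": [-0.7,-0.7,-0.7,-0.7,-0.7,-0.7,-0.7,-0.7]}}

```text
t: 14.7
tool_pos: [0.5704, 0.0689, 0.0233]
tcp_rot: [3.128, 0.288, -0.0]
ft_force: [0.1, 0.4, 0.2]
grip_width: 0.145
```

```bash
python3 -c "
from h import *
plan(26,0,0,.0233,-1)
"; python3 look.py 14
```

```text
t 14.7 pos_f [-25.6   0. ] z 0.0233 yaw_f 0.0 F [0.1 0.4 0.2] gw 0.145
delta tool units [ 0.   -2.58  0.  ] turn units (about tool z) 0.0 q6 -0.12 tilt -1.0
```

View pics/s14.png

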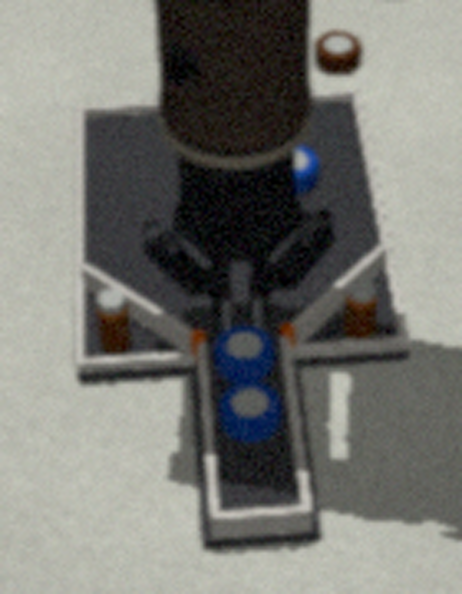

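Cap B is in the gate mouth at (245,350) and cap A is ahead at (250,410). I keep pushing in line, gently.

>>> {"api": "carry_out", "payload": {"translation": [[0,-0.3,0],[0,-0.35,0],[0,-0.35,0],[0,-0.35,0],[0,-0.35,0],[0,-0.35,0],[0,-0.3,0],[0,-0.3,0]], "turn": [0,0,0,0,0,0,0,0], "jaw": [-0.7,-0.7,-0.7,-0.7,-0.7,-0.7,-0.7,-0.7]}}

```text
t: 15.55
tool_pos: [0.5608, 0.1208, 0.0233]
tcp_rot: [3.128, 0.288, -0.0]
ft_force: [-0.6, 0.1, -0.5]
grip_width: 0.151
```

```bash
python3 -c "
from h import *
plan(26,0,0,.0233,-1)
"; python3 look.py 15
```

```text
t 15.55 pos_f [27.3  0. ] z 0.0233 yaw_f 0.0 F [-0.6  0.1 -0.5] gw 0.151
delta tool units [ 0.    0.06 -0.  ] turn units (about tool z) 0.0 q6 -0.02 tilt -1.0
```

View pics/s15.png

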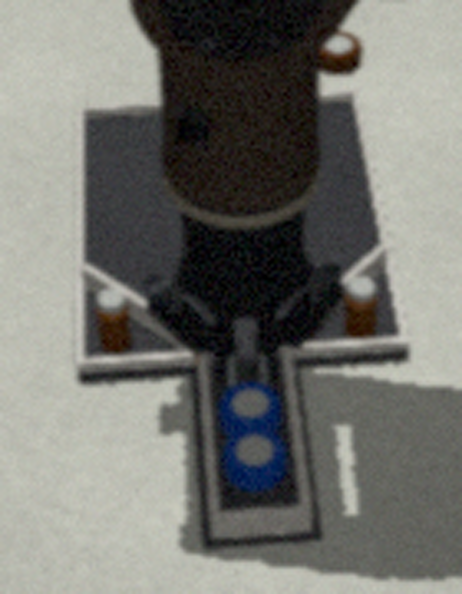

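Both caps are in file in the slot, at (250,405) and (254,455). Next is cap C at feeder (-184,52).

>>> {"api": "carry_out", "payload": {"translation": [[0,0.6,0],[0,0.8,0],[0,0.8,-0.6],[0,1,-1],[0,1,-1],[0,1,-1],[-0.5,1,-0.4],[-0.5,1,0]], "turn": [0,0,0,0,0,0,0,0], "jaw": [-0.7,-0.7,-0.7,-0.7,-0.7,-0.7,-0.7,-0.7]}}

```text
t: 16.4
tool_pos: [0.5684, -0.0276, 0.1056]
tcp_rot: [3.128, 0.285, 0.005]
ft_force: [-0.1, 1.5, -0.9]
grip_width: 0.148
```

>>> {"api": "carry_out", "payload": {"translation": [[0,0.2,0],[0,0,0],[-0.3,1,0],[-0.3,1,0],[-0.3,1,0],[-0.3,0.8,0],[0,0,0]], "turn": [-0.8,-0.8,0,0,0,0,0], "jaw": [-0.7,-0.7,-0.7,-0.7,-0.7,-0.7,-0.7]}}

```text
t: 17.1
tool_pos: [0.5718, -0.1116, 0.1039]
tcp_rot: [3.094, 0.544, 0.001]
ft_force: [1.7, 1.1, -0.1]
grip_width: 0.149
```

```bash
python3 -c "
from h import *
plan(-221,45.5,10,.0233,-1)
im=manip.camera('side')
for p in discs('side',im): print((w2f(np.array(p)+[-.0025,.0042])*1000).round(1))
"
```

```text
t 17.1 pos_f [-203.2   31.6] z 0.1039 yaw_f 9.4 F [ 1.7  1.1 -0.1] gw 0.149
delta tool units [-0.83  0.76  4.03] turn units (about tool z) -0.09 q6 -0.59 tilt -1.0
[100.4   0.9]
[60.5  0.6]
```

>>> {"api": "carry_out", "payload": {"translation": [[-0.45,0.4,0],[-0.45,0.4,0.4],[0,0.05,0.7],[0,0,0.8],[0,0,0.8],[0,0,0.7],[0,0,0.6],[0,0,0]], "turn": [-0.1,0,0,0,0,0,0,0], "jaw": [-0.7,-0.7,-0.7,-0.7,-0.7,-0.7,-0.7,-0.7]}}

```text
t: 17.95
tool_pos: [0.5598, -0.1302, 0.0214]
tcp_rot: [-3.089, -0.564, 0.004]
ft_force: [-0.5, 0.6, -0.5]
grip_width: 0.151
```

```bash
python3 -c "
from h import *
plan(-175,55,10,.0233,-1)
im=manip.camera('side')
for p in discs('side',im): print((w2f(np.array(p)+[-.0025,.0042])*1000).round(1))
"; python3 look.py 16
```

```text
t 17.95 pos_f [-219.4   46.8] z 0.0214 yaw_f 10.2 F [-0.5  0.6 -0.5] gw 0.151
delta tool units [-0.01 -2.26 -0.09] turn units (about tool z) 0.03 q6 -0.64 tilt -1.0
[100.6   0.8]
[60.2  0.8]
```

View pics/s16.png

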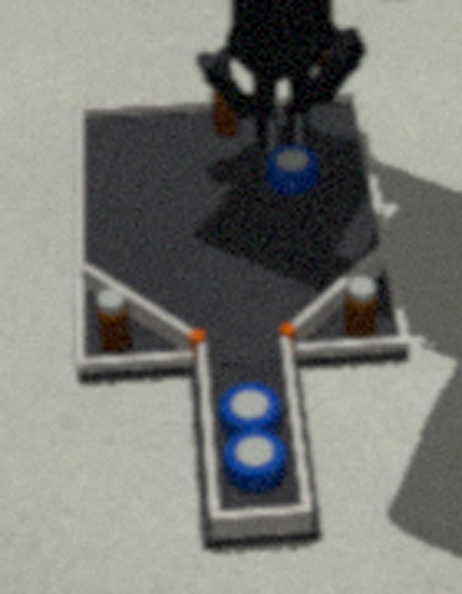

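The fingers are behind cap C at (292,170), and all vials are upright. I push it forward.

>>> {"api": "carry_out", "payload": {"translation": [[0,-0.2,0],[0,-0.3,0],[0,-0.4,0],[0,-0.4,0],[0,-0.4,0],[0,-0.4,0],[0,-0.2,0],[0,0,0]], "turn": [0,0,0,0,0,0,0,0], "jaw": [-0.7,-0.7,-0.7,-0.7,-0.7,-0.7,-0.7,-0.7]}}

```text
t: 18.85
tool_pos: [0.5443, -0.087, 0.0233]
tcp_rot: [-3.09, -0.565, 0.001]
ft_force: [-0.1, 0.2, 0.7]
grip_width: 0.152
```

>>> {"api": "carry_out", "payload": {"translation": [[0,0.5,0],[0,0.5,0],[-0.5,0,0],[-0.5,0,0],[-0.3,0,0],[0,0,0],[0,0,0],[0,0,0]], "turn": [0,0,0.6,1,1,1,1,1], "jaw": [-0.7,-0.7,-0.7,-0.7,-0.7,-0.7,-0.7,-0.7]}}

```text
t: 19.65
tool_pos: [0.5274, -0.1154, 0.0233]
tcp_rot: [3.121, -0.361, 0.001]
ft_force: [-0.8, 0.1, -0.6]
grip_width: 0.149
```

```bash
python3 look.py 17; python3 -c "
from h import *
plan(-175,75,-29,.0233,-1)
c=cv2.imread('pics/s17.png')
"
```

```text
t 19.7 pos_f [-198.8   75.9] z 0.0233 yaw_f -24.1 F [ 0.7 -0.1  0.3] gw 0.147
delta tool units [-0.45 -1.1  -0.  ] turn units (about tool z) 0.82 q6 -0.03 tilt -1.0
```

View pics/s17.png

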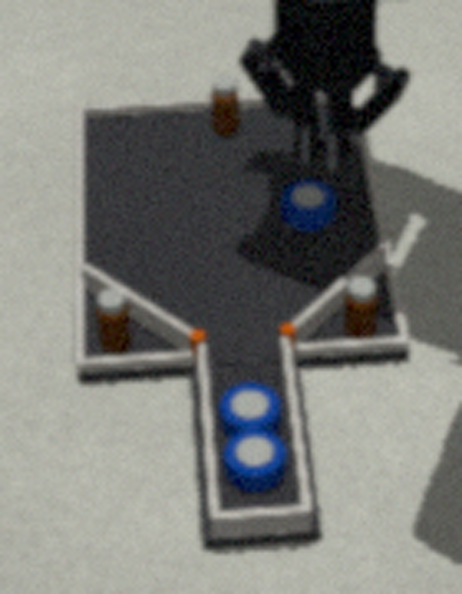

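>>> {"api": "carry_out", "payload": {"translation": [[-0.1,-0.4,0],[-0.25,-0.3,0],[-0.25,0,0],[0,0,0]], "turn": [0.5,0.5,0,0], "jaw": [-0.7,-0.7,-0.7,-0.7]}}

```text
t: 20.1
tool_pos: [0.5182, -0.0974, 0.0232]
tcp_rot: [-3.1, 0.512, 0.001]
ft_force: [-0.4, -0.1, -0.4]
grip_width: 0.148
```

```bash
python3 look.py 18; python3 -c "
from h import *
plan(-69,15,-30,.0233,-1)
for q in((308,194),):
  p=ray('side',(200+q[0]/3.3,130+q[1]/3.3),.028)[:2]+[-.0025,.0042];print(w2f(p)*1000)
"
```

```text
t 20.15 pos_f [-179.7   81.2] z 0.0233 yaw_f -29.3 F [ 0.   0.6 -0.1] gw 0.146
delta tool units [ 0.18 -6.45 -0.  ] turn units (about tool z) 0.12 q6 0.08 tilt -1.0
[-142.57431899   61.36343366]
```

View pics/s18.png

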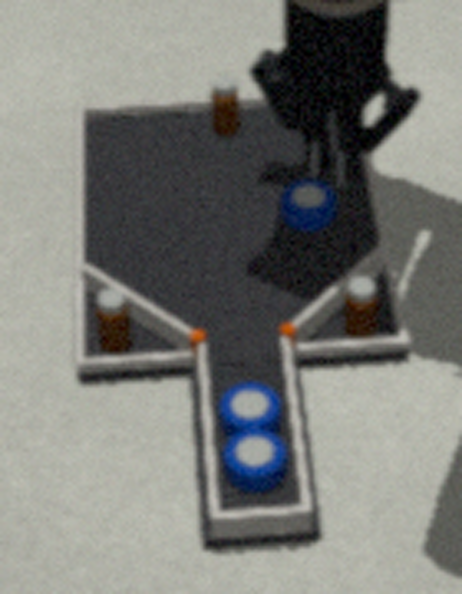

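>>> {"api": "carry_out", "payload": {"translation": [[0,-0.4,0],[0,-0.4,0],[0,-0.4,0],[0,-0.45,0],[0,-0.45,0],[0,-0.45,0],[0,-0.45,0],[0,-0.4,0]], "turn": [0,0,0,0,0,0,0,0], "jaw": [-0.7,-0.7,-0.7,-0.7,-0.7,-0.7,-0.7,-0.7]}}

```text
t: 20.95
tool_pos: [0.5411, -0.0318, 0.0233]
tcp_rot: [-3.099, 0.515, 0.0]
ft_force: [0.6, -0.2, -0.0]
grip_width: 0.154
```

```bash
python3 look.py 19; python3 -c "
from h import *
plan(-69,15,-30,.0233,-1)
"
```

```text
t 21.0 pos_f [-118.6   46.7] z 0.0233 yaw_f -29.4 F [1.  0.9 0. ] gw 0.151
delta tool units [ 0.17 -2.94  0.  ] turn units (about tool z) 0.11 q6 0.22 tilt -1.0
```

View pics/s19.png

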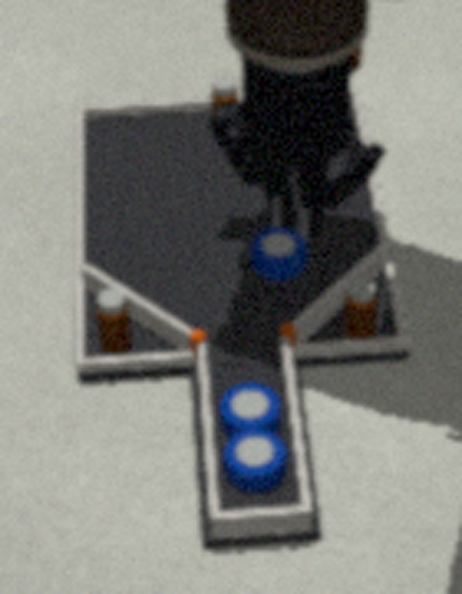

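>>> {"api": "carry_out", "payload": {"translation": [[0.02,-0.4,0],[0.02,-0.4,0],[0.02,-0.4,0],[0.02,-0.4,0],[0.02,-0.4,0],[0.02,-0.4,0],[0.02,-0.35,0],[0,-0.2,0]], "turn": [0.1,0,0,0,0,0,0,0], "jaw": [-0.7,-0.7,-0.7,-0.7,-0.7,-0.7,-0.7,-0.7]}}

```text
t: 21.8
tool_pos: [0.5634, 0.0227, 0.0233]
tcp_rot: [-3.096, 0.531, -0.0]
ft_force: [-1.3, -0.1, 0.2]
grip_width: 0.15
```

>>> {"api": "carry_out", "payload": {"translation": [[0,0.4,0],[0,0.4,0],[0.2,0,0],[0.25,0,0],[0.25,0,0],[0.25,0,0],[0.2,0,0],[0,0,0]], "turn": [0,0,-0.9,-1,-1,-1,-1,0], "jaw": [-0.7,-0.7,-0.7,-0.7,-0.7,-0.7,-0.7,-0.7]}}

```text
t: 22.6
tool_pos: [0.5804, 0.0028, 0.0233]
tcp_rot: [3.13, 0.273, 0.0]
ft_force: [0.2, -0.4, -0.1]
grip_width: 0.153
```

```bash
python3 look.py 20; python3 -c "
from h import *
plan(10,0,0,.0233,-1)
im=manip.camera('side')
for p in discs('side',im): print((w2f(np.array(p)+[-.0025,.0042])*1000).round(1))
"
```

```text
t 22.65 pos_f [-92.2   2.6] z 0.0233 yaw_f -0.8 F [-0.3 -0.   0.8] gw 0.151
delta tool units [ 0.06 -5.11 -0.  ] turn units (about tool z) -0.13 q6 -0.22 tilt -1.0
[100.4   0.7]
```

View pics/s20.png

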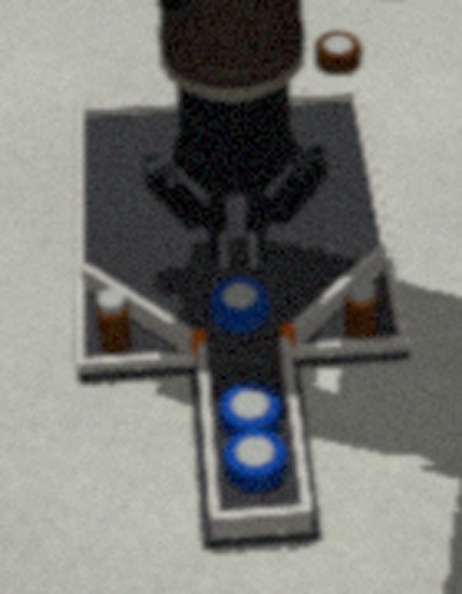

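Cap C is on the centre line before the gate at (240,300). I push it through in the same way.

>>> {"api": "carry_out", "payload": {"translation": [[0.08,-0.35,0],[0.04,-0.4,0],[0,-0.4,0],[0,-0.4,0],[0,-0.4,0],[0,-0.4,0],[0,-0.35,0],[0,-0.35,0]], "turn": [-0.13,0,0,0,0,0,0,0], "jaw": [-0.7,-0.7,-0.7,-0.7,-0.7,-0.7,-0.7,-0.7]}}

```text
t: 23.5
tool_pos: [0.5713, 0.0648, 0.0233]
tcp_rot: [3.128, 0.293, 0.0]
ft_force: [0.3, 0.3, -0.3]
grip_width: 0.149
```

```bash
python3 look.py 21; python3 -c "
from h import *
plan(8,0,0,.0233,-1)
"
```

```text
t 23.55 pos_f [-28.9  -0. ] z 0.0233 yaw_f 0.2 F [0.7 0.1 1.6] gw 0.149
delta tool units [ 0.01 -1.85 -0.  ] turn units (about tool z) 0.03 q6 -0.13 tilt -1.0
```

View pics/s21.png

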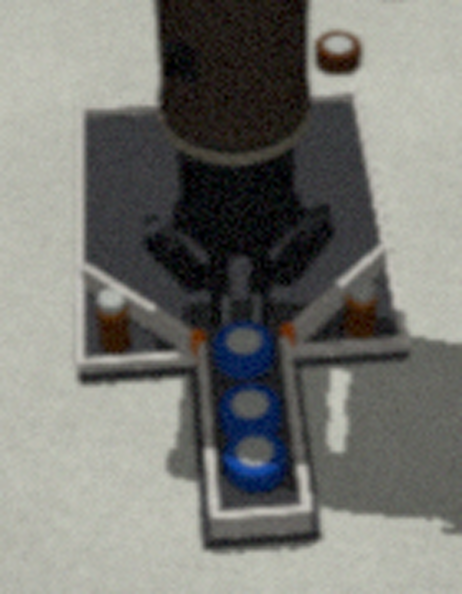

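>>> {"api": "carry_out", "payload": {"translation": [[0,-0.3,0],[0,-0.3,0],[0,-0.3,0],[0,-0.3,0],[0,-0.25,0],[0,-0.2,0],[0,-0.15,0],[0,0,0]], "turn": [0,0,0,0,0,0,0,0], "jaw": [-0.7,-0.7,-0.7,-0.7,-0.7,-0.7,-0.7,-0.7]}}

```text
t: 24.35
tool_pos: [0.5647, 0.0999, 0.0233]
tcp_rot: [-3.128, -0.293, 0.0]
ft_force: [0.0, -0.8, 0.5]
grip_width: 0.148
```

>>> {"api": "carry_out", "payload": {"translation": [[0,0.6,0],[0,0.8,0],[0,0.8,-0.6],[0,1,-1],[0,1,-1],[0,1,-1],[0,1,-1],[0,1,-1]], "turn": [0,0,0,0,0,0,0,0], "jaw": [-0.7,-0.7,-0.7,-0.7,-0.7,-0.7,-0.7,-0.7]}}

```text
t: 25.15
tool_pos: [0.5915, -0.0446, 0.1372]
tcp_rot: [3.128, 0.29, 0.001]
ft_force: [0.6, -0.3, -0.9]
grip_width: 0.15
```

```bash
python3 look.py 22; python3 -c "
from h import *
plan(8,0,0,.0233,-1)
for n,o in(('side',[-.0025,.0042]),('top',[0,0])):
  im=manip.camera(n)
  for p in discs(n,im): print(n,(w2f(np.array(p)+o)*1000).round(1))
cv2.imwrite('pics/t22.png',cv2.resize(im[140:280,170:410],None,fx=3.3,fy=3.3,interpolation=cv2.INTER_CUBIC))
"
```

```text
t 25.2 pos_f [-144.    -1.8] z 0.1403 yaw_f 0.1 F [ 3.3 -3.7  3.2] gw 0.148
delta tool units [-0.11 -7.61  5.83] turn units (about tool z) 0.01 q6 -0.31 tilt -1.0
side [119.    0.8]
side [78.8  0.5]
side [39.1  0.9]
top [77.9  0.2]
top [38.   0.8]
```

View pics/s22.png

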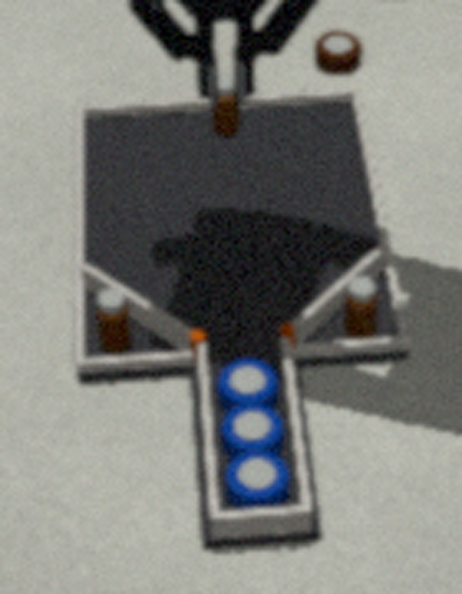

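View pics/t22.png

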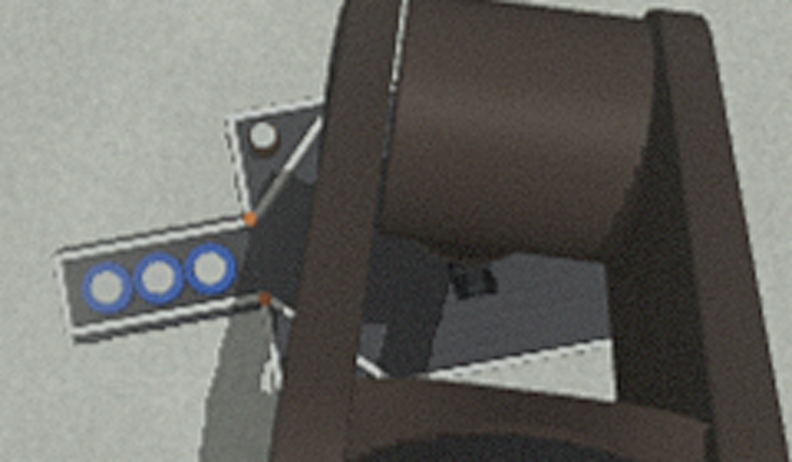

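All three caps lie flat in file, with discs at (247,380), (252,427) and (255,475) in the side view. The vials stand where they were and the gripper is clear. I let the arm settle, then hand in.

>>> {"api": "carry_out", "payload": {"translation": [[0,0,-0.5],[0,0,0],[0,0,0]], "turn": [0,0,0], "jaw": [-0.7,-0.7,-0.7]}}

```text
t: 25.6
tool_pos: [0.5912, -0.0416, 0.1452]
tcp_rot: [-3.128, -0.293, 0.001]
ft_force: [0.4, -0.0, -1.1]
grip_width: 0.152
```

```bash
python3 -c "
from h import *
print(manip.sense()['t'],manip.sense()['ft_force']);print(manip.sign_off())"
```

```text
25.6 [ 0.38905612 -0.01152265 -1.08206852]
the job is handed in; nothing more can be done
None
```

I swept the three blue caps one at a time through the gate with nearly shut fingertips, and handed the job in at about 25.6 s of the 72 s allowed. Nothing was picked up or tipped.

**Caps:** The last side view puts them flat in single file, centred at x ≈ 39, 79 and 119 mm and within 1 mm of the centre line. The rearmost cap's back edge is about 18–19 mm past the gate. The top camera gave 38 and 78 mm for two of them. Its disc finder missed the deepest cap, though that cap is visible in the picture.

**Other objects:** All three vials were still standing in the final side view. I kept clear of the bottle, beaker and jar but did not re-measure any of these objects at the end.

**Forces:** Wrist readings stayed at a few newtons or less each time I checked, which was at the end of each move rather than continuously.

**Disagreement:** The side camera read about 2–5 mm off from the top one. I worked in the top camera's frame, which matched where the fingertips were. The side figures above are corrected for that.

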